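# Lay the movement carrier recess side up

## Robot

A 6-joint arm with a two-finger parallel gripper is mounted at the origin on a cart in front of the work surface, level with it; the furniture and walls round the work are solid. World frame = base frame: x ahead of the robot, y to its left, z up, the work surface at z = 0. Lengths are in m, angles in rad, forces in N, time in s.
With the tool pointing down it reaches from about 0.225 to 0.725 m from the base axis. Payload 3.1 kg.
Tool frame: the origin (TCP) lies between the finger pads; the fingertips stand 14 mm ahead of it and the grasp point (between the pads) lies 5 mm behind it (arm.tips_ahead is the x of the fingertips in the tool frame, in m); x points along the fingers, z is the direction in which the jaws open and shut, and the axes are right-handed (so a half turn about x gives the same grasp; the last joint's range is limited). The gripper opens to 85 mm and grips with 20 to 120 N. Pads are 22 mm wide; open, the fingers measure 114 mm over their backs; the gripper's body (76 mm by 85 mm) begins 54 mm behind the grasp point. The pads swing forward as they close: fully open they stand 13 mm farther back than shut.
Start: joints at [-1.396, 0.048, 0.099, 1.622, 0, 1.443], TCP at [0.157, -0.501, 0.245] pointing down, gripper open.
Joint ranges: [-2.91, 2.91], [-0.99, 1.94], [-1.21, 1.42], [-2.12, 2.29], [-1.49, 1.47], [-3.14, 3.14]. Speed limits (rad/s): [2.79, 2.79, 3.14, 3.14, 3.14, 3.14].

## Interface

Orientations are given as a rotation vector (axis times angle).
In Python, from bench import arm gives the robot as it stands. The module is installed in compiled form; this text tells all that it offers.
- The arm moves only by the tool arm_command, never from a script. Its argument "deltas" is a list of rows, each an object with "linear": the shift along the tool's x, y, z in m, a list of three; "roll": the turn about the tool's x in rad; "fingers": the finger opening in m, from 0 to 0.0854. In form: [{"linear": [tx, ty, tz], "roll": roll, "fingers": fingers}, ...]. A call has 1 to 10 rows; each row is the pose to reach, as a shift and turn from the pose commanded when the call began, along the tool's axes at that moment; what a row does not reach only later rows make up. A row lasts 1/8 s, in which the tool goes at most 62.5 mm and 10.7 degrees, less where a joint would pass 70% of its speed; a pose out of reach is approached as far as the arm can. A call with a gripper value outside its range is refused whole. The fingers move at their own pace and stop on an object; the grip force is fixed at half the most. Time passes only in rows, so rows that repeat a pose let the fingers close. It gives the time, the measured TCP pose, the force and the opening at its end, in the units of the state.
- arm.read_state(): the state, without advancing time (a new reading comes with each control period).
- arm.grab_frame(name): name is "side" or "top"; returns a dict with "color" (384x512x3 uint8, red, green, blue), "fx", "fy", "cx", "cy" (pixels), "world_to_cam" (4x4, takes a point from world to camera coordinates). Camera axes: x right, y down, z forward; pixel columns grow to the right and rows downward; lengths in m; the calibration is good to about 2 mm. A picture is of the moment at which its call begins. There is no depth.
- arm.hand_in(): hands the job in, once; it reports no verdict.
Trained networks look in the newest picture that a camera, given by its name, has taken for a name from the list of things; names that differ only in an ending like _2 or _b are one class to them, and where a whole thing is asked for, a point or a joint stands for the part that bears it (a point fixed in the world has none). Each returns a list of dicts, best first, with "conf" (0 to 1); they miss things now and then, are a little off and sometimes report something else, mostly with a low value. They report only what shows in the picture. A call takes as long as a camera call. They do not tell look-alikes from the thing itself.
- arm.look_for(query, camera): "at" ([x, y, z] in m, in the coordinates of the camera as it stood for that picture, good to about 4 mm: the middle of the surface that is visible of it).
- arm.tip_of(query, camera): "at" ([x, y, z] in m, in the coordinates of the camera as it stood for that picture, good to about 4 mm: a listed point, or the origin of a listed thing).
The state is a dict: "time": time; "qpos": joint angles; "qvel": joint speeds; "joint_torque": joint torques, N m; "tcp_pos": TCP position; "ee_rot": TCP orientation; "contact_force": force on the tool from outside, world axes, zero at the start; "wrist_torque": the same for the moment, N m; "width": finger opening in m.
Only numpy, scipy, OpenCV 4.12 (cv2) and the standard library are available. Lean on these libraries where they do the work, as an engineer would, in place of code of your own. Each camera call takes 0.05 s, during which the arm holds its last target.

## Task

Two flat aluminium movement carriers stand on edge in the wooden rack. Take the wider one out and lay it flat inside the round tray with its recessed side facing up, ready for a movement; set it down rather than dropping it from a height, and leave the narrow carrier standing in the rack.

Things in the scene. Friction and masses are not known exactly. Their poses are not given: they have to be found in the camera images.
- carrier: the wider carrier: flat aluminium plate 14 mm thick (its x), 42 mm wide (its y), 52 mm tall (its z), 80 g; origin at its centre. +x points out of the recessed face: a round blind recess 26 mm across, 5 mm deep (centre 4 mm below the origin), four small screw heads; the other face is plain. On a level surface it stands on its 14 mm edge and topples when tipped about 15 degrees.
- small_carrier: the narrow carrier, to be left alone: the same, but 28 mm wide with a 15 mm recess. It stands in the rack's other slot, 70 mm from the wider one. Which carrier is in which slot varies.
- tray: round shallow grey tray fixed to the bench, 118 mm across outside, 108 mm inside at the floor; floor 3 mm and rim 8 mm above the bench. Origin: the middle of its underside, on the bench top; z up.
- rack: fixed wooden block, 116 x 66 x 20 mm (x, y, z), origin in the middle of its underside; may be turned any way. Two slots, 17 x 46 mm and 14 mm deep, at x = -35 and +35 mm; the carriers stand loosely in them, recessed faces towards its +x, with 38 mm of each free above it. (A bench lamp hangs 0.58 m above the bench from x = 0.6 m on: keep the arm below or short of it.)
Things that resemble listed ones, but are neither listed nor needed, are in the scene too. Leave any blue or turquoise look-alike of the carrier alone.

How it is judged:
By the outcome, as a careful person would: the job done as asked, in the order asked, and still so for the second after the job is handed in, with the robot touching nothing.
It also fails if it takes over 42 s, if anything falls off the work surface, if the arm or the gripper's body presses on something with over 40 N, if the wrist force passes 120 N, or if a joint passes its speed limit or range.

## Working session

There is one attempt and no reset: what is moved stays moved. The work goes in short steps, Python scripts to look and compute and a tool call to move; the robot and the scene stay as the last step left them, time stands still between calls to the robot, and variables do not carry over. Pictures are saved under pics/ and viewed, and the job is handed in when it is done.

Besides the shell and the picture viewer there is one more tool, called as name(argument=value, ...), one argument or row to a line, values as JSON. arm_command: Moves the arm, as the interface text tells. Its arguments: {"type":"object","properties":{"deltas":{"type":"array"}},"required":["deltas"]}

```bash
mkdir -p pics; cat > h.py <<'E'
import numpy as np, cv2
from bench import arm
from scipy.spatial.transform import Rotation as R
def save(f,n,crop=None,s=1):
    im=cv2.cvtColor(f["color"],cv2.COLOR_RGB2BGR)
    if crop: im=im[crop[1]:crop[3],crop[0]:crop[2]]
    if s!=1: im=cv2.resize(im,None,fx=s,fy=s,interpolation=cv2.INTER_CUBIC)
    cv2.imwrite("pics/"+n+".png",im)
def w(f,p):
    return (np.linalg.inv(f["world_to_cam"])@np.r_[p,1])[:3]
def proj(f,P):
    P=np.atleast_2d(P);c=(f["world_to_cam"]@np.c_[P,np.ones(len(P))].T).T
    return np.c_[f["fx"]*c[:,0]/c[:,2]+f["cx"],f["fy"]*c[:,1]/c[:,2]+f["cy"]]
def onz(f,u,v,z):
    T=np.linalg.inv(f["world_to_cam"]);d=T[:3,:3]@[(u-f["cx"])/f["fx"],(v-f["cy"])/f["fy"],1];o=T[:3,3]
    return o+d*(z-o[2])/d[2]
E
python3 - <<'E'
from h import *
np.set_printoptions(precision=4,suppress=True)
for c in("top","side"):
    f=arm.grab_frame(c);save(f,c+"0",s=1.5)
    print(c,f["fx"],"cam at",w(f,[0,0,0]))
    for q in("carrier","small_carrier","tray","rack"):
        for d in arm.tip_of(q,c): 
            p=w(f,d["at"]);print(q,round(d["conf"],2),p,proj(f,p)[0].round(0))
s=arm.read_state();print(s["time"],R.from_rotvec(s["ee_rot"]).as_matrix(),s["tcp_pos"])
E
```

```text
top 425.29050739748993 cam at [0.4119 0.032  1.334 ]
carrier 0.66 [0.6639 0.3605 0.0271] [143. 159.]
carrier 0.53 [0.4919 0.3307 0.0319] [151. 214.]
carrier 0.46 [0.578  0.3545 0.0266] [144. 186.]
small_carrier 0.38 [0.4515 0.2706 0.0375] [170. 227.]
tray 0.91 [ 0.501  -0.2288  0.0009] [332. 209.]
rack 0.89 [ 0.4688  0.3007 -0.0026] [163. 222.]
side 389.5430163769571 cam at [0.2997 0.752  0.9583]
carrier 0.74 [0.4804 0.3304 0.0316] [249. 288.]
carrier 0.5 [0.5844 0.3521 0.0196] [210. 284.]
small_carrier 0.46 [0.452  0.267  0.0301] [268. 271.]
tray 0.66 [ 0.4932 -0.2287 -0.0006] [303. 153.]
rack 0.85 [ 0.4691  0.2988 -0.0007] [258. 284.]
0.5 [[-0.      0.9545  0.2982]
 [ 0.0001  0.2982 -0.9545]
 [-1.      0.     -0.0001]] [ 0.1565 -0.5011  0.2453]
```

View pics/top0.png

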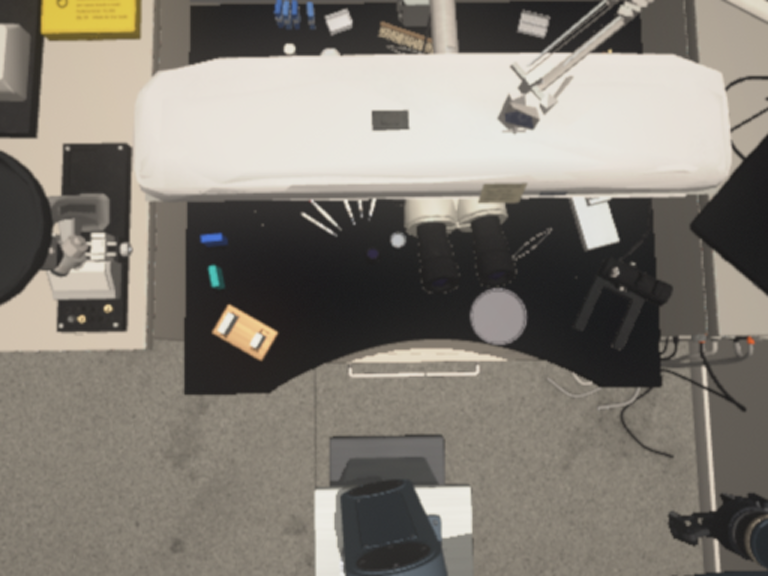

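View pics/side0.png

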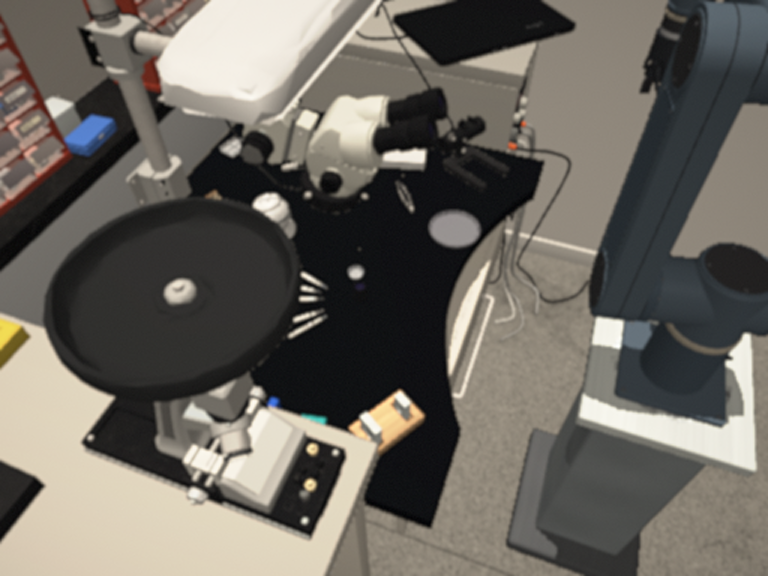

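```bash
python3 - <<'E'
from h import *
f=arm.grab_frame("side");save(f,"side_c",(190,230,310,320),6)
f=arm.grab_frame("top");save(f,"top_c",(110,140,220,250),5)
E
```

```text
(no output)
```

View pics/side_c.png

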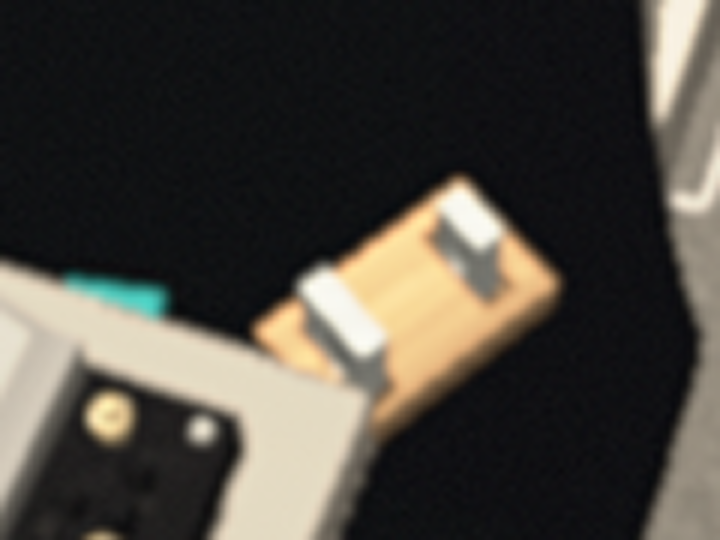

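View pics/top_c.png

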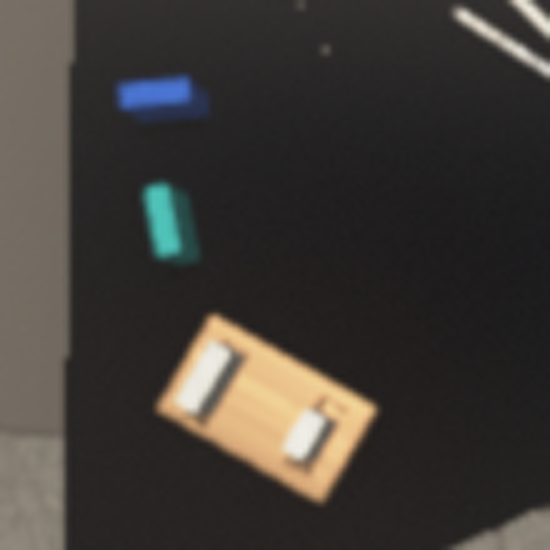

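Top view: the white carrier standing in the rack at crop (207,380), full image about (151,214), has a long top edge and is the wider one. The one at crop (307,433), full (171,227), is narrow. The blue (144,159) and turquoise (142,184) pieces are look-alikes. Next I'll get the rack pose and work out which way the recess faces.

```bash
python3 - <<'E'
from h import *
np.set_printoptions(precision=4,suppress=True)
acc=0
for i in range(6):
    f=arm.grab_frame("side");acc=acc+f["color"].astype(float)
a=acc/6
c=a[255:300,230:285]
g=np.clip((c-20)*1.5,0,255).astype(np.uint8)
cv2.imwrite("pics/side_d.png",cv2.cvtColor(cv2.resize(g,None,fx=13,fy=13,interpolation=cv2.INTER_CUBIC),cv2.COLOR_RGB2BGR))
# rack segmentation in top
t=arm.grab_frame("top");hsv=cv2.cvtColor(t["color"],cv2.COLOR_RGB2HSV)
m=((hsv[...,1]>60)&(hsv[...,2]>90)&(hsv[...,0]<25)).astype(np.uint8);m[:195]=0;m[250:]=0;m[:,:135]=0;m[:,195:]=0
m=cv2.morphologyEx(m,cv2.MORPH_CLOSE,np.ones((9,9)))
cn=max(cv2.findContours(m,0,1)[0],key=cv2.contourArea);
b=cv2.boxPoints(cv2.minAreaRect(cn));P=np.array([onz(t,u,v,.02) for u,v in b]);print(b,P,P.mean(0),[np.linalg.norm(P[i]-P[i-1]) for i in range(4)])
for i in range(4):
    d=P[i]-P[i-1];print(np.degrees(np.arctan2(d[1],d[0])))
# tops (white)
w8=((hsv[...,1]<50)&(hsv[...,2]>140)).astype(np.uint8);w8[:200]=0;w8[240:]=0;w8[:,:138]=0;w8[:,190:]=0
for cn in cv2.findContours(w8,0,1)[0]:
    if cv2.contourArea(cn)<8: continue
    b=cv2.minAreaRect(cn);c=cv2.boxPoints(b);Q=np.array([onz(t,u,v,.058) for u,v in c]);print(b,Q.mean(0));
    for i in(0,1): d=Q[i]-Q[i-1];print(np.linalg.norm(d),np.degrees(np.arctan2(d[1],d[0])))
cv2.imwrite("pics/top_d.png",cv2.cvtColor(cv2.resize(t["color"][195:250,130:195],None,fx=11,fy=11,interpolation=cv2.INTER_CUBIC),cv2.COLOR_RGB2BGR))
m=((hsv[...,1]<50)&(hsv[...,2]>90)).astype(np.uint8);k=m[185:240,300:365];cn=max(cv2.findContours(k,0,1)[0],key=cv2.contourArea);(x,y),r=cv2.minEnclosingCircle(cn);print("tray",onz(t,x+300,y+185,.008),r)
E
```

```text
[[140.1385 221.5077]
 [151.6462 201.3692]
 [185.6769 220.8154]
 [174.1692 240.9539]] [[0.47   0.3671 0.02  ]
 [0.5317 0.3324 0.02  ]
 [0.4701 0.2271 0.02  ]
 [0.409  0.2622 0.02  ]] [0.4702 0.2972 0.02  ] [np.float64(0.12133704494613258), np.float64(0.07080425723015858), np.float64(0.12198617932747102), np.float64(0.07050244886238106)]
59.785913360385614
-29.331772876755398
-120.35254964568801
150.14472381489108
((170.60000610351562, 226.30001831054688), (4.919349670410156, 9.838699340820312), 26.56505012512207) [0.4527 0.2664 0.058 ]
0.01477095774402146 62.87104031993156
0.029089417457875556 -26.44806222916057
((150.39706420898438, 214.83822631835938), (4.973458766937256, 14.74887752532959), 30.963756561279297) [0.4879 0.327  0.058 ]
0.015012617181081087 58.573292975361106
0.04367782662487066 -30.618062184816747
tray [ 0.4536 -0.2171  0.008 ] 32.56706237792969
```

View pics/side_d.png

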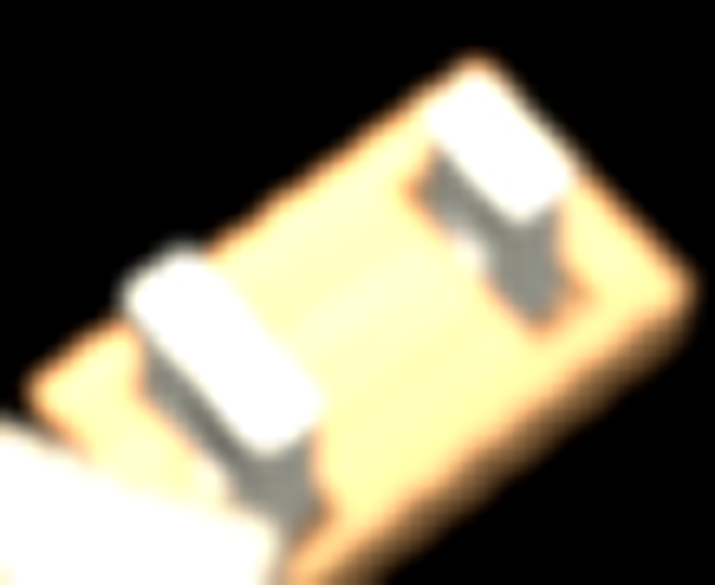

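View pics/top_d.png

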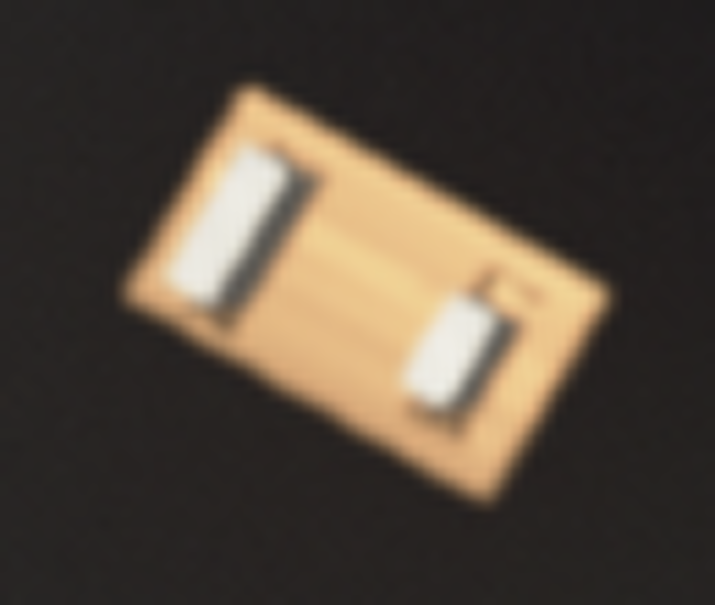

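The side crop shows a lit recess lip on both carriers' faces towards +y: (460,235) on the narrow one, (205,470) on the wide one. So the recess normal points at about +60° in world xy. Rack fit gives the wide carrier at (0.488, 0.327), long axis 60°, and both methods agree. Next, the tray and the obstacles near it.

```bash
python3 - <<'E'
from h import *
np.set_printoptions(precision=4,suppress=True)
t=arm.grab_frame("top");s=arm.grab_frame("side")
def tri(a,b):
    A=[]
    for f,(u,v) in((t,a),(s,b)):
        K=np.array([[f["fx"],0,f["cx"]],[0,f["fy"],f["cy"]],[0,0,1]]);A.append((K@f["world_to_cam"][:3],u,v))
    X=cv2.triangulatePoints(A[0][0],A[1][0],np.array([[a[0]],[a[1]]],float),np.array([[b[0]],[b[1]]],float));X=(X[:3]/X[3]).ravel()
    return X,proj(t,X)[0]-a,proj(s,X)[0]-b
print(tri((290,192),(290,90)),tri((330,187),(297,70)))
save(t,"tray_t",(260,120,400,250),5);save(s,"tray_s",(180,40,380,190),4)
for f,n,box in((t,"t",(305,185,360,235)),(s,"s",(280,135,325,170))):
    c=f["color"][box[1]:box[3],box[0]:box[2]].astype(int)
    m=((c.sum(2)>240)).astype(np.uint8);m=cv2.morphologyEx(m,cv2.MORPH_OPEN,np.ones((5,5)))
    cn=max(cv2.findContours(m,0,1)[0],key=cv2.contourArea);(x,y),ax,an=cv2.fitEllipse(cn);print(n,x+box[0],y+box[1],ax,onz(f,x+box[0],y+box[1],.008))
    for p in cn[:,0][::12]: print(np.linalg.norm(onz(f,*(p+box[:2]),.008)-onz(f,x+box[0],y+box[1],.008)).round(4),end=" ")
print(arm.tips_ahead,arm.read_state()["width"])
E
```

```text
(array([ 0.516 , -0.0631,  0.3658]), array([0.1165, 0.549 ]), array([-0.5919, -0.1059])) (array([ 0.5256, -0.1553,  0.3665]), array([0.1655, 0.7991]), array([-0.815 , -0.1458]))
t 329.1159439086914 213.78924751281738 (36.37568283081055, 49.67276382446289) [ 0.486  -0.2186  0.008 ]
0.0685 0.0591 0.0506 0.0453 0.0549 0.081 0.0918 0.0695 0.0633 0.0554 0.0553 0.0628 0.0687 0.0716 s 302.6781921386719 152.2352466583252 (23.343725204467773, 33.395145416259766) [ 0.4945 -0.2224  0.008 ]
0.0621 0.0582 0.058 0.0576 0.0581 0.0587 0.0583 0.014 0.08537658468989286
```

View pics/tray_t.png

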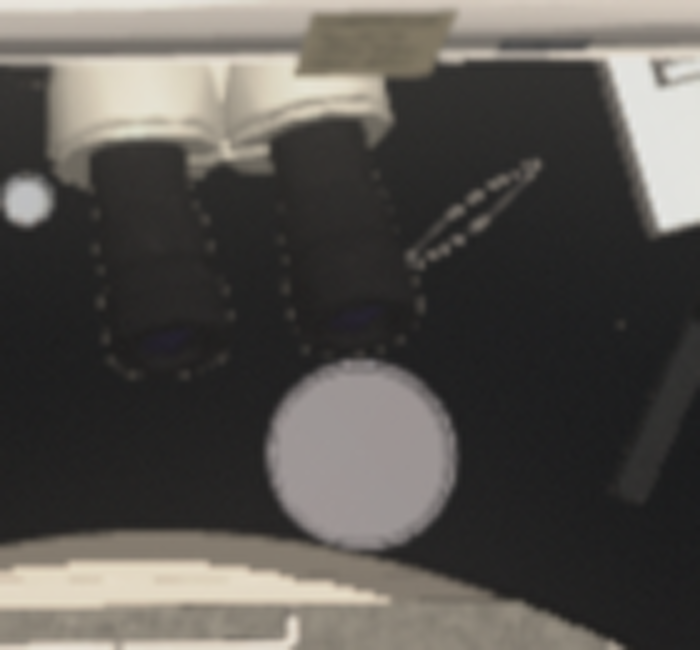

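View pics/tray_s.png

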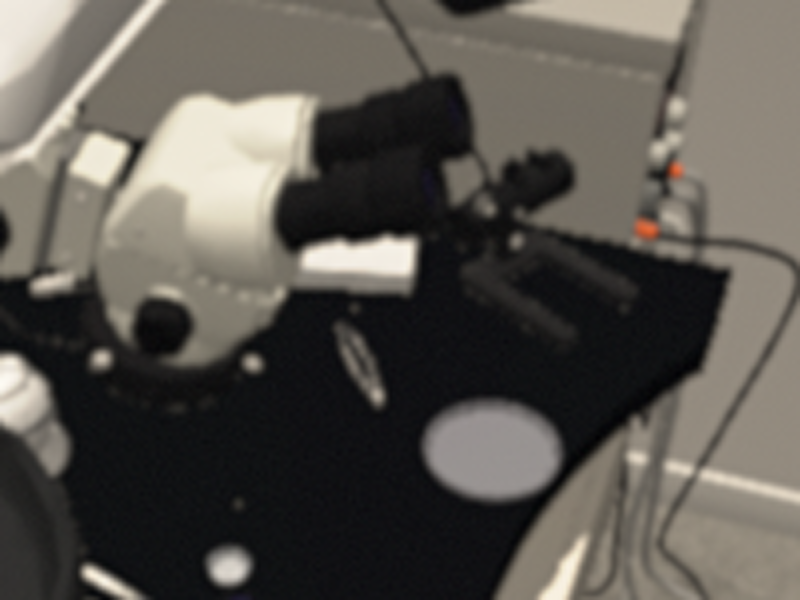

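```bash
cat >> h.py <<'E'
def rel(*pts):
    """world points -> shift in tool axes from present pose"""
    s=arm.read_state();M=R.from_rotvec(s["ee_rot"]).as_matrix()
    for p in pts: print(p,"->",(M.T@(np.array(p)-s["tcp_pos"])).round(4))
    z=M[:,2];print("t",s["time"],"tcp",np.round(s["tcp_pos"],4),"zyaw",np.degrees(np.arctan2(z[1],z[0])).round(2),"down",M[:,0].round(3),"F",np.round(s["contact_force"],2),"w",round(s["width"],4),"q",np.round(s["qpos"],2),"tips",arm.tips_ahead)
E
python3 - <<'E'
from h import *
rel((.3,-.2,.245),(.32,0,.245))
t=arm.grab_frame("top");print(onz(t,332.2,210.8,.006))
E
```

```text
(0.3, -0.2, 0.245) -> [ 0.0003  0.2267 -0.2446]
(0.32, 0, 0.245) -> [ 3.000e-04  3.054e-01 -4.296e-01]
t 1.05 tcp [ 0.1565 -0.5011  0.2453] zyaw -72.65 down [-0.  0. -1.] F [-0.67  0.44 -1.18] w 0.0854 q [-1.4   0.05  0.1   1.62 -0.    1.44] tips 0.014
[ 0.49536736 -0.22892752  0.006     ]
```

arm_command(
  deltas=[
    {"linear": [0,0.038,-0.041],"roll": -0.18,"fingers": 0.04},
    {"linear": [0,0.076,-0.082],"roll": -0.36,"fingers": 0.04},
    {"linear": [0,0.113,-0.122],"roll": -0.54,"fingers": 0.04},
    {"linear": [0,0.151,-0.163],"roll": -0.72,"fingers": 0.04},
    {"linear": [0,0.189,-0.204],"roll": -0.9,"fingers": 0.04},
    {"linear": [0,0.227,-0.245],"roll": -1.08,"fingers": 0.04},
    {"linear": [0,0.246,-0.291],"roll": -1.26,"fingers": 0.04},
    {"linear": [0,0.266,-0.337],"roll": -1.44,"fingers": 0.04},
    {"linear": [0,0.285,-0.383],"roll": -1.62,"fingers": 0.04},
    {"linear": [0,0.305,-0.43],"roll": -1.8,"fingers": 0.04},
  ],
)

```text
time: 2.35
tcp_pos: [0.3195, 0.0017, 0.2456]
ee_rot: [-0.422, 1.528, 0.42]
contact_force: [0.5, 0.5, 0.6]
width: 0.0402
```

```bash
python3 - <<'E'
from h import *
rel((.488,.3275,.2),(.488,.3275,.1),(.488,.3275,.048))
E
```

```text
(0.488, 0.3275, 0.2) -> [0.0457 0.1936 0.3115]
(0.488, 0.3275, 0.1) -> [0.1457 0.1938 0.3113]
(0.488, 0.3275, 0.048) -> [0.1977 0.1938 0.3113]
t 2.35 tcp [0.3195 0.0017 0.2456] zyaw 30.78 down [ 0.002 -0.    -1.   ] F [0.49 0.48 0.55] w 0.0402 q [-0.21 -0.49 -0.35  1.71  0.    0.83] tips 0.014
```

arm_command(
  deltas=[
    {"linear": [0,0.03,0.05],"roll": -0.1,"fingers": 0.04},
    {"linear": [0,0.06,0.1],"roll": -0.2,"fingers": 0.04},
    {"linear": [0,0.095,0.15],"roll": -0.3,"fingers": 0.04},
    {"linear": [0,0.125,0.2],"roll": -0.4,"fingers": 0.04},
    {"linear": [0.02,0.155,0.25],"roll": -0.51,"fingers": 0.04},
    {"linear": [0.05,0.18,0.29],"roll": -0.51,"fingers": 0.04},
    {"linear": [0.09,0.1938,0.3113],"roll": -0.51,"fingers": 0.04},
    {"linear": [0.13,0.1938,0.3113],"roll": -0.51,"fingers": 0.04},
    {"linear": [0.13,0.1938,0.3113],"roll": -0.51,"fingers": 0.04},
  ],
)

```text
time: 3.48
tcp_pos: [0.4862, 0.3239, 0.1105]
ee_rot: [-0.813, 1.424, 0.813]
contact_force: [-0.7, 0.2, -0.5]
width: 0.0401
```

```bash
python3 - <<'E'
from h import *
t=arm.grab_frame("top");save(t,"t1",(100,130,300,280),4)
t=arm.grab_frame("side");save(t,"s1",(180,180,340,320),5)
rel((.488,.3275,.048))
E
```

```text
(0.488, 0.3275, 0.048) -> [0.0681 0.0025 0.0013]
t 3.575 tcp [0.4895 0.3251 0.1161] zyaw 59.69 down [ 0.  0. -1.] F [ 0.04 -0.13  0.54] w 0.0399 q [ 0.47  0.22  0.03  1.38 -0.    1.  ] tips 0.014
```

View pics/t1.png

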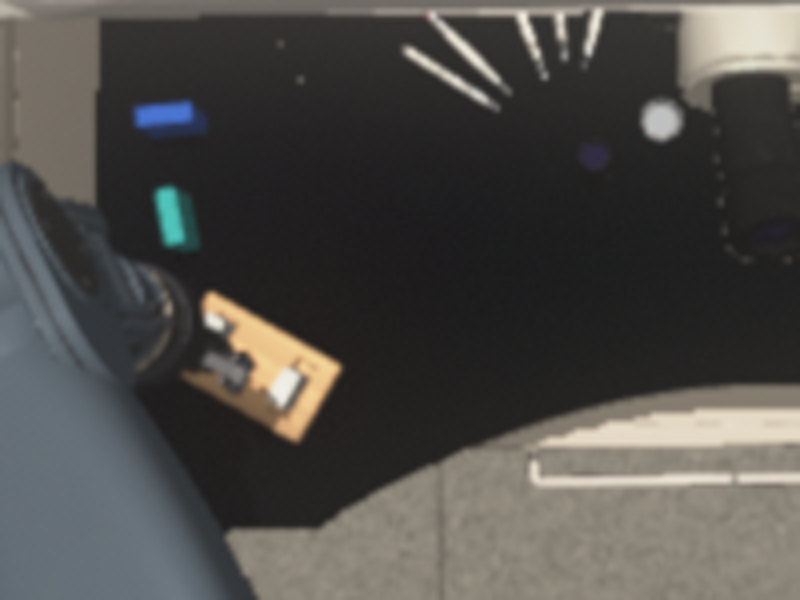

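View pics/s1.png

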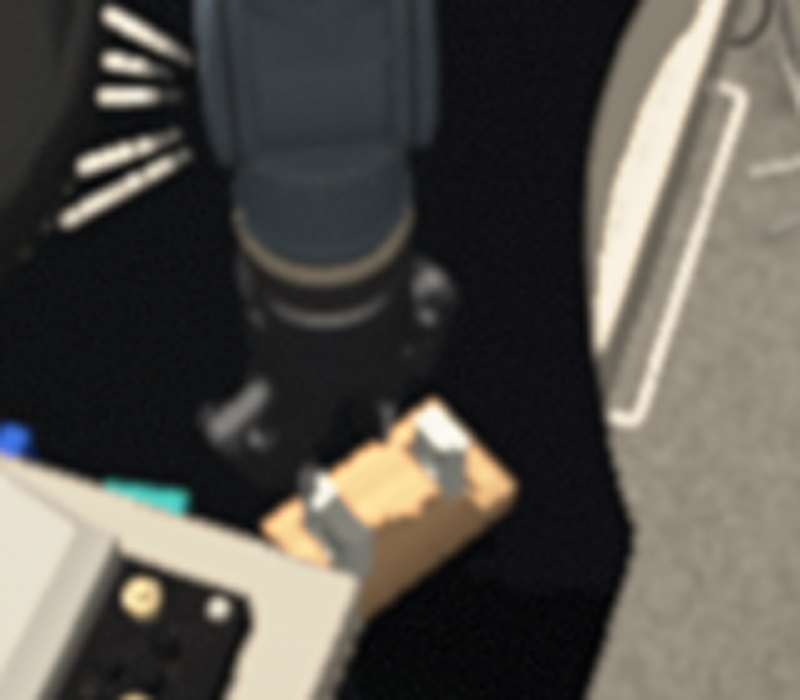

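arm_command(
  deltas=[
    {"linear": [0.02,0,0],"roll": 0,"fingers": 0.04},
    {"linear": [0.035,0,0],"roll": 0,"fingers": 0.04},
    {"linear": [0.035,0,0],"roll": 0,"fingers": 0.04},
  ],
)

```text
time: 3.95
tcp_pos: [0.4892, 0.3248, 0.0804]
ee_rot: [-0.811, 1.415, 0.811]
contact_force: [-0.6, -0.2, 0.3]
width: 0.0401
```

```bash
python3 - <<'E'
from h import *
t=arm.grab_frame("top");save(t,"t2",(130,190,195,250),10)
t=arm.grab_frame("side");save(t,"s2",(210,240,300,310),8)
rel((.488,.3275,.048))
E
```

```text
(0.488, 0.3275, 0.048) -> [0.0334 0.0028 0.0009]
t 4.05 tcp [0.4899 0.3253 0.0814] zyaw 59.69 down [ 0.001  0.001 -1.   ] F [-0.78  0.01 -0.71] w 0.0398 q [ 0.47  0.23 -0.02  1.31 -0.    1.  ] tips 0.014
```

View pics/t2.png

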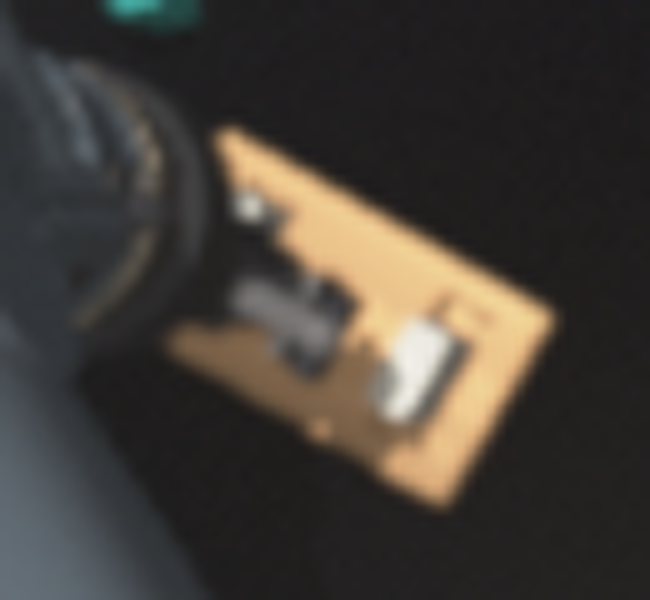

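View pics/s2.png

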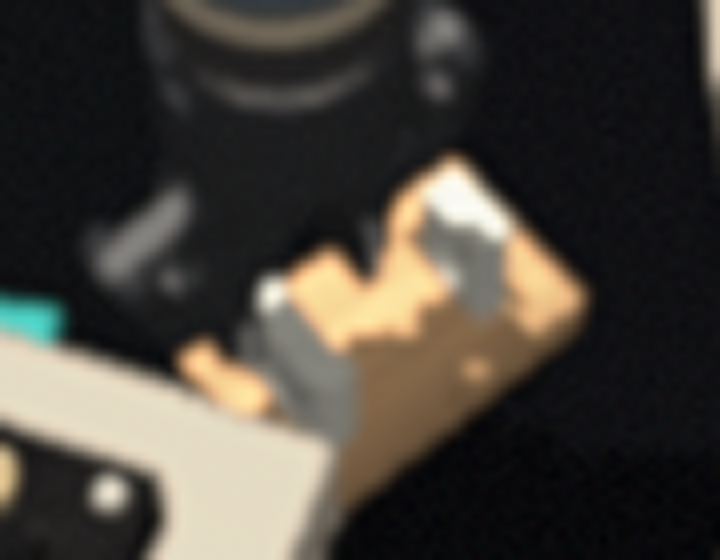

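arm_command(
  deltas=[
    {"linear": [0.012,0.002,0.001],"roll": 0,"fingers": 0.04},
    {"linear": [0.024,0.002,0.001],"roll": 0,"fingers": 0.04},
    {"linear": [0.033,0.002,0.001],"roll": 0,"fingers": 0.04},
    {"linear": [0.033,0.002,0.001],"roll": 0,"fingers": 0.04},
  ],
)

```text
time: 4.55
tcp_pos: [0.487, 0.3265, 0.0455]
ee_rot: [-0.812, 1.417, 0.812]
contact_force: [0.8, 0.6, -0.2]
width: 0.0399
```

```bash
python3 - <<'E'
from h import *
t=arm.grab_frame("side");save(t,"s3",(210,240,300,310),8)
rel((.488,.3275,.048))
E
```

```text
(0.488, 0.3275, 0.048) -> [-0.0016  0.      0.0009]
t 4.6 tcp [0.4876 0.3268 0.0464] zyaw 59.7 down [-0.002 -0.001 -1.   ] F [-0.33 -0.47  0.03] w 0.0398 q [ 0.48  0.26 -0.07  1.25 -0.    1.  ] tips 0.014
```

View pics/s3.png

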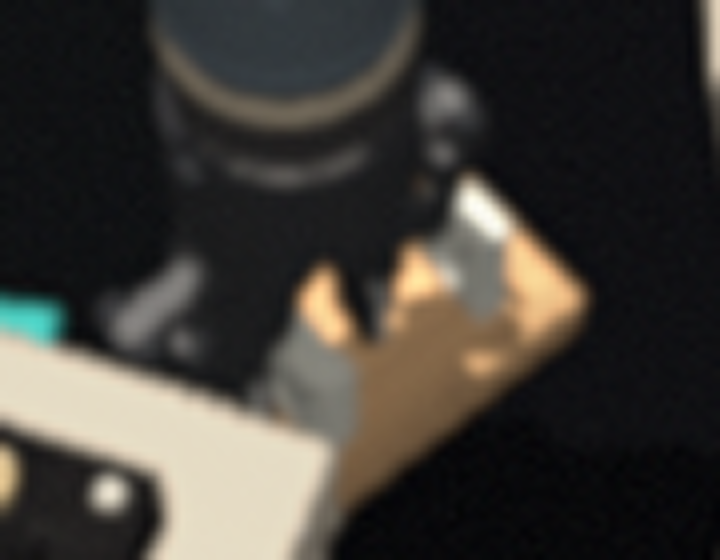

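arm_command(
  deltas=[
    {"linear": [0,0,0.0005],"roll": 0,"fingers": 0.015},
    {"linear": [0,0,0.0005],"roll": 0,"fingers": 0.005},
    {"linear": [0,0,0.0005],"roll": 0,"fingers": 0.005},
    {"linear": [0,0,0.0005],"roll": 0,"fingers": 0.005},
  ],
)

```text
time: 5.1
tcp_pos: [0.489, 0.3277, 0.048]
ee_rot: [-0.811, 1.413, 0.811]
contact_force: [0.8, 0.6, 2.0]
width: 0.013
```

```bash
python3 - <<'E'
from h import *
rel((.488,.3275,.2))
E
```

```text
(0.488, 0.3275, 0.2) -> [-0.152   0.0006 -0.0005]
t 5.1 tcp [0.489  0.3277 0.048 ] zyaw 59.7 down [ 0.001  0.001 -1.   ] F [0.83 0.57 2.05] w 0.013 q [ 0.48  0.26 -0.06  1.25 -0.    1.01] tips 0.014
```

arm_command(
  deltas=[
    {"linear": [-0.015,0,0.0005],"roll": 0,"fingers": 0.005},
    {"linear": [-0.03,0,0.0005],"roll": 0,"fingers": 0.005},
    {"linear": [-0.06,0,0.0005],"roll": 0,"fingers": 0.005},
    {"linear": [-0.1,0,0.0005],"roll": 0,"fingers": 0.005},
    {"linear": [-0.14,0,0.0005],"roll": 0,"fingers": 0.005},
    {"linear": [-0.14,0,0.0005],"roll": 0,"fingers": 0.005},
  ],
)

```text
time: 5.85
tcp_pos: [0.4912, 0.3292, 0.1935]
ee_rot: [-0.811, 1.404, 0.81]
contact_force: [0.7, 0.6, -0.7]
width: 0.0128
```

```bash
python3 - <<'E'
from h import *
t=arm.grab_frame("side");save(t,"s4",(200,200,310,310),7)
t=arm.grab_frame("top");save(t,"t4",(110,170,220,260),6)
rel((.38,.15,.19))
E
```

```text
(0.38, 0.15, 0.19) -> [-0.002   0.0043 -0.2088]
t 5.95 tcp [0.489  0.3281 0.1883] zyaw 59.7 down [ 0.002  0.001 -1.   ] F [-0.74  0.95 -0.84] w 0.0128 q [ 0.48  0.21  0.16  1.52 -0.    1.01] tips 0.014
```

View pics/s4.png

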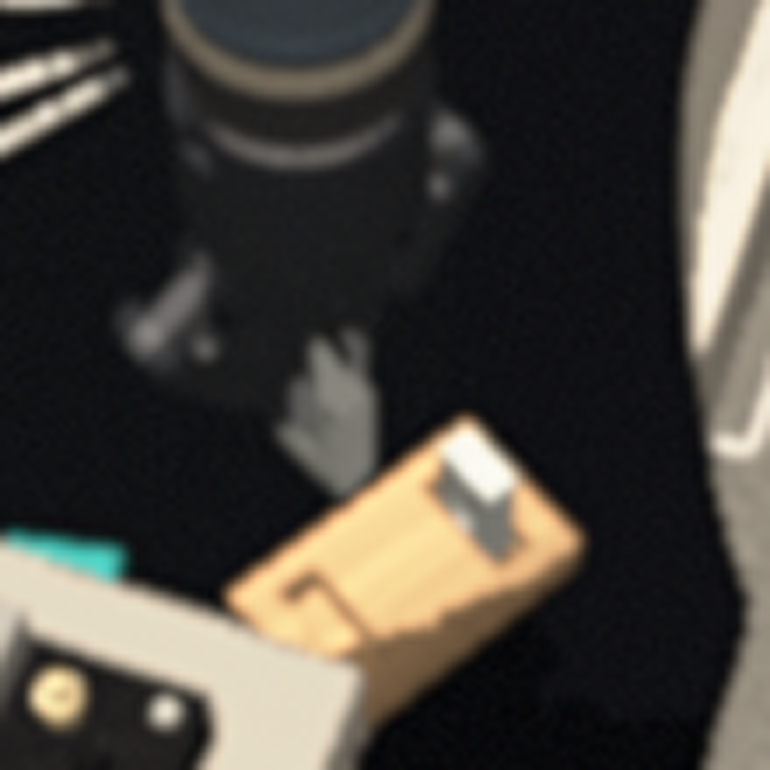

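View pics/t4.png

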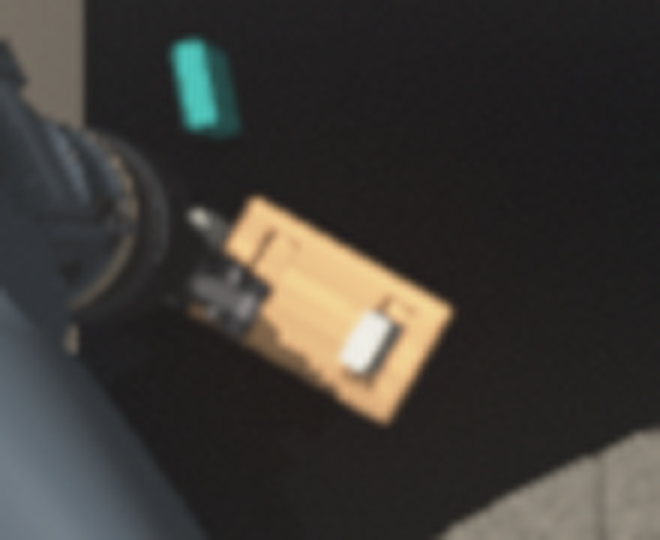

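```bash
python3 - <<'E'
from h import *
a=0
for i in range(4): a=a+arm.grab_frame("side")["color"].astype(float)
c=a[243:275,234:262]/4; g=np.clip((c-30)*2,0,255).astype(np.uint8)
cv2.imwrite("pics/s5.png",cv2.cvtColor(cv2.resize(g,None,fx=18,fy=18,interpolation=cv2.INTER_CUBIC),cv2.COLOR_RGB2BGR))
E
```

```text
(no output)
```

View pics/s5.png

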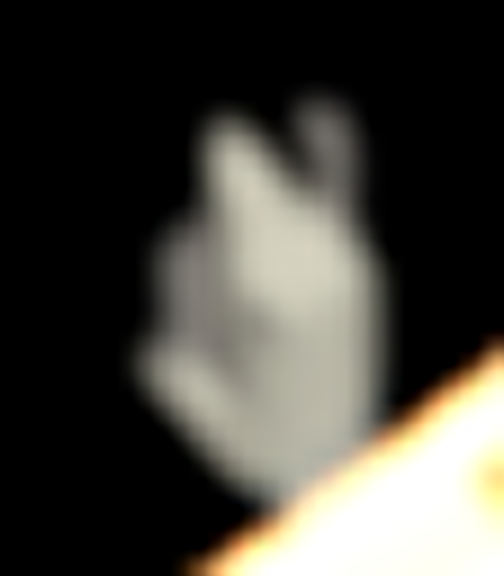

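```bash
python3 - <<'E'
from h import *
rel(*[(x,y,.188) for x,y in[(.452,.285),(.416,.242),(.38,.20),(.366,.145),(.352,.09),(.338,.035),(.335,-.02),(.345,-.075),(.36,-.125),(.385,-.155)]])
E
```

```text
(0.452, 0.285, 0.188) -> [-0.0025  0.0095 -0.0546]
(0.416, 0.242, 0.188) -> [-0.0023  0.0188 -0.1099]
(0.38, 0.2, 0.188) -> [-0.0021  0.0287 -0.1643]
(0.366, 0.145, 0.188) -> [-0.002   0.0131 -0.2189]
(0.352, 0.09, 0.188) -> [-0.0018 -0.0026 -0.2734]
(0.338, 0.035, 0.188) -> [-0.0017 -0.0183 -0.328 ]
(0.335, -0.02, 0.188) -> [-0.0016 -0.0434 -0.377 ]
(0.345, -0.075, 0.188) -> [-0.0015 -0.0798 -0.4194]
(0.36, -0.125, 0.188) -> [-0.0015 -0.118  -0.455 ]
(0.385, -0.155, 0.188) -> [-0.0015 -0.1547 -0.4683]
t 6.15 tcp [0.4877 0.3274 0.1853] zyaw 59.7 down [-0.003 -0.002 -1.   ] F [ 0.14  0.16 -0.1 ] w 0.0126 q [0.48 0.21 0.16 1.52 0.   1.01] tips 0.014
```

arm_command(
  deltas=[
    {"linear": [0,0.0095,-0.0546],"roll": -0.13,"fingers": 0.005},
    {"linear": [0,0.019,-0.11],"roll": -0.26,"fingers": 0.005},
    {"linear": [0,0.029,-0.164],"roll": -0.39,"fingers": 0.005},
    {"linear": [0,0.013,-0.219],"roll": -0.52,"fingers": 0.005},
    {"linear": [0,-0.003,-0.273],"roll": -0.65,"fingers": 0.005},
    {"linear": [0,-0.018,-0.328],"roll": -0.78,"fingers": 0.005},
    {"linear": [0,-0.043,-0.377],"roll": -0.91,"fingers": 0.005},
    {"linear": [0,-0.08,-0.419],"roll": -1.04,"fingers": 0.005},
    {"linear": [0,-0.118,-0.455],"roll": -1.18,"fingers": 0.005},
    {"linear": [0,-0.155,-0.468],"roll": -1.31,"fingers": 0.005},
  ],
)

```text
time: 7.4
tcp_pos: [0.3856, -0.1567, 0.1863]
ee_rot: [-1.756, 0.732, 1.759]
contact_force: [0.9, 0.8, -0.2]
width: 0.0127
```

```bash
python3 - <<'E'
from h import *
t=arm.grab_frame("side");save(t,"s6",(200,20,400,170),4)
a=t["color"][60:160,240:340]
t=arm.grab_frame("top");save(t,"t6",(230,130,410,265),4)
rel((.477,-.209,.19),(.477,-.209,.12),(.477,-.209,.08),(.477,-.209,.05))
E
```

```text
(0.477, -0.209, 0.19) -> [-0.0046 -0.0275 -0.1   ]
(0.477, -0.209, 0.12) -> [ 0.0654 -0.0276 -0.1001]
(0.477, -0.209, 0.08) -> [ 0.1054 -0.0276 -0.1001]
(0.477, -0.209, 0.05) -> [ 0.1354 -0.0277 -0.1001]
t 7.5 tcp [ 0.3872 -0.1571  0.1855] zyaw 134.59 down [-0.001  0.    -1.   ] F [-0.43  0.37 -1.7 ] w 0.013 q [-0.55 -0.24 -0.28  1.53 -0.   -1.32] tips 0.014
```

View pics/s6.png

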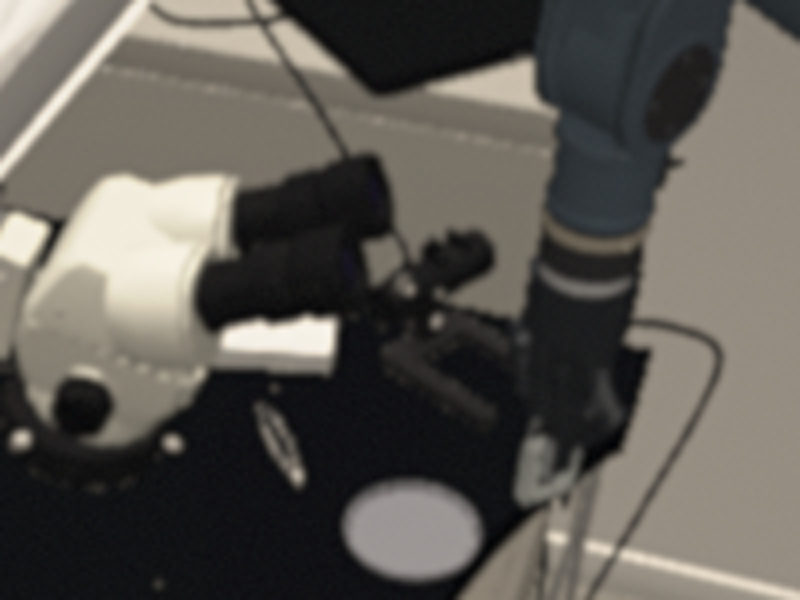

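View pics/t6.png

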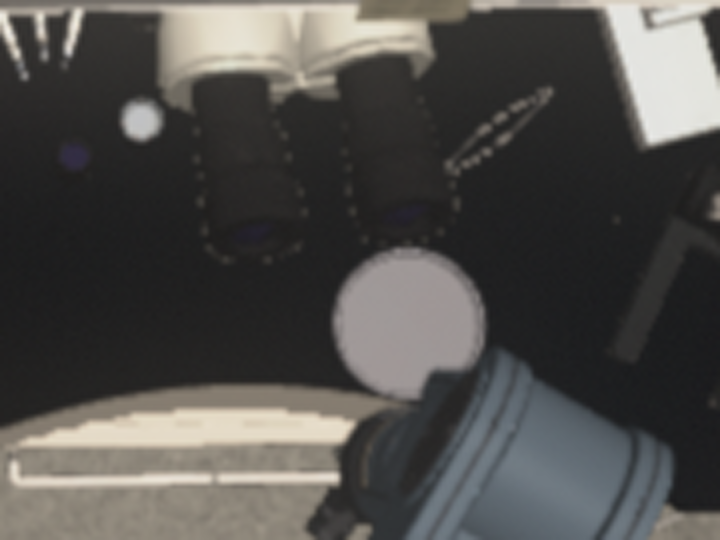

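```bash
python3 - <<'E'
from h import *
np.set_printoptions(precision=3,suppress=True)
s=arm.grab_frame("side");t=arm.grab_frame("top")
x,y,z0=arm.read_state()["tcp_pos"]
for f,n,o in((s,"s7",(230,0,420,150)),(t,"t7",(300,190,420,285))):
    im=cv2.cvtColor(f["color"],cv2.COLOR_RGB2BGR);k=4 if n=="s7" else 6
    im=cv2.resize(im[o[1]:o[3],o[0]:o[2]],None,fx=k,fy=k,interpolation=cv2.INTER_CUBIC)
    for h in np.arange(0,.45,.05):
        p=(proj(f,[x,y,z0+h])[0]-o[:2])*k;cv2.circle(im,tuple(int(v) for v in p),3,(0,0,255),-1)
        cv2.putText(im,"%d"%(h*1000),(int(p[0])+6,int(p[1])),0,.4,(0,255,255),1)
    cv2.imwrite("pics/%s.png"%n,im)
# scale px per m at heights in side
for h in(.1,.2,.3): 
    c=s["world_to_cam"]@[x,y,z0+h,1];print(h,s["fx"]/c[2]*4)
for zz in(.34,.366,.39):
    print(zz,onz(t,330,191,zz),onz(t,344,181,zz),onz(t,331,183,zz), onz(s,295,69,zz))
E
```

```text
0.1 1441.193561547746
0.2 1550.934461512444
0.3 1678.7654753393101
0.34 [ 0.521 -0.16   0.34 ] [ 0.544 -0.194  0.34 ] [ 0.54  -0.163  0.34 ] [ 0.54  -0.199  0.34 ]
0.366 [ 0.518 -0.155  0.366] [ 0.541 -0.188  0.366] [ 0.537 -0.158  0.366] [ 0.53  -0.159  0.366]
0.39 [ 0.516 -0.15   0.39 ] [ 0.538 -0.182  0.39 ] [ 0.534 -0.153  0.39 ] [ 0.521 -0.122  0.39 ]
```

View pics/s7.png

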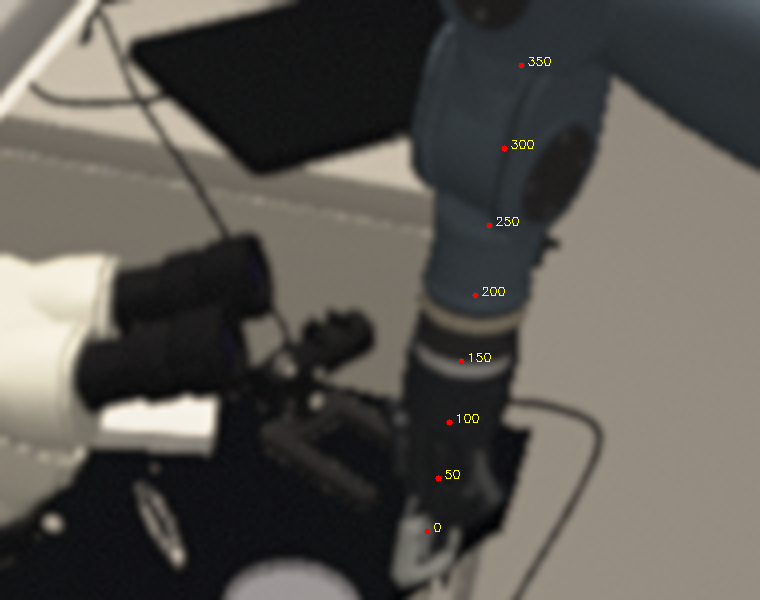

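View pics/t7.png

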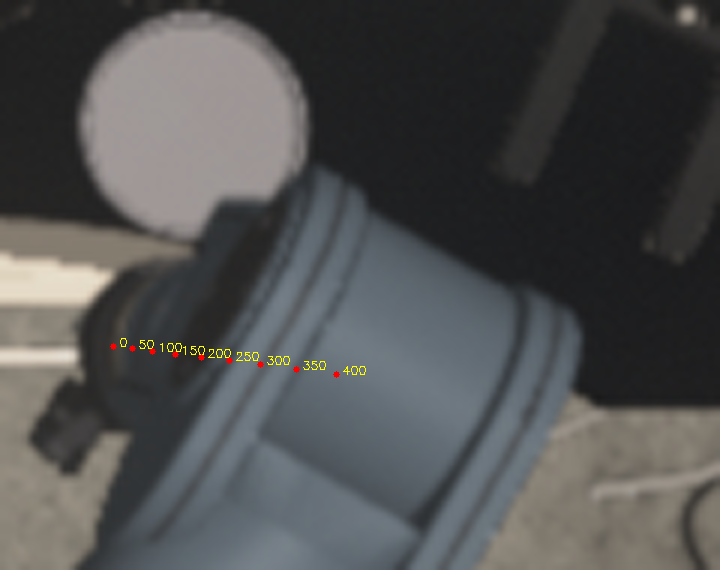

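```bash
python3 - <<'E'
from h import *
a=0
for i in range(4): a=a+arm.grab_frame("side")["color"].astype(float)
c=a[115:155,320:355]/4; print(c.reshape(-1,3).max(0)); g=np.clip((c-20)*2,0,255).astype(np.uint8)
cv2.imwrite("pics/s8.png",cv2.cvtColor(cv2.resize(g,None,fx=15,fy=15,interpolation=cv2.INTER_CUBIC),cv2.COLOR_RGB2BGR))
E
```

```text
[229.5 218.5 199. ]
```

View pics/s8.png

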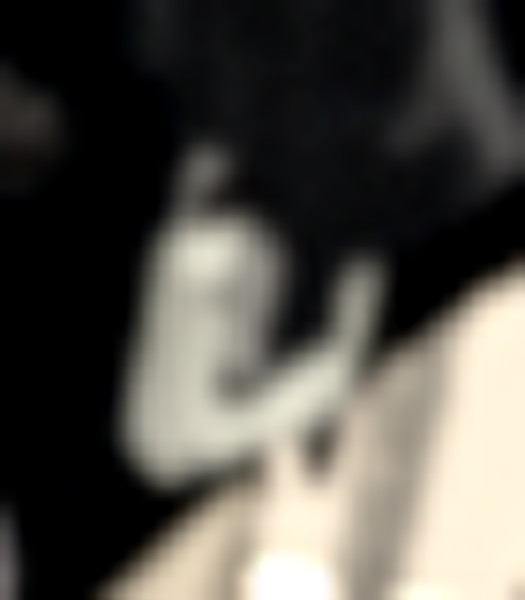

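```bash
python3 - <<'E'
from h import *
rel((.478,-.245,.185),(.478,-.245,.1),(.478,-.245,.06))
E
```

```text
(0.478, -0.245, 0.185) -> [ 0.0021 -0.0007 -0.1299]
(0.478, -0.245, 0.1) -> [ 0.0871 -0.0007 -0.13  ]
(0.478, -0.245, 0.06) -> [ 0.1271 -0.0007 -0.13  ]
t 7.8 tcp [ 0.3859 -0.1533  0.1872] zyaw 134.82 down [-0.  0. -1.] F [-0.21 -0.43 -0.25] w 0.0127 q [-0.54 -0.25 -0.29  1.53  0.   -1.32] tips 0.014
```

arm_command(
  deltas=[
    {"linear": [0,0,-0.04],"roll": 0,"fingers": 0.005},
    {"linear": [0.02,0,-0.09],"roll": 0,"fingers": 0.005},
    {"linear": [0.05,-0.001,-0.13],"roll": 0,"fingers": 0.005},
    {"linear": [0.08,-0.001,-0.13],"roll": 0,"fingers": 0.005},
    {"linear": [0.11,-0.001,-0.13],"roll": 0,"fingers": 0.005},
    {"linear": [0.11,-0.001,-0.13],"roll": 0,"fingers": 0.005},
  ],
)

```text
time: 8.55
tcp_pos: [0.4764, -0.2435, 0.0744]
ee_rot: [-1.751, 0.73, 1.764]
contact_force: [-0.6, 0.8, -0.2]
width: 0.0128
```

```bash
python3 - <<'E'
from h import *
t=arm.grab_frame("side");save(t,"s9",(200,0,400,175),4)
t=arm.grab_frame("top");save(t,"t9",(260,150,400,260),5)
rel((.478,-.245,.046))
E
```

```text
(0.478, -0.245, 0.046) -> [0.0322 0.0003 0.0009]
t 8.65 tcp [ 0.4788 -0.2454  0.0782] zyaw 134.81 down [ 0. -0. -1.] F [ 0.53 -0.22 -0.33] w 0.0129 q [-0.6   0.11 -0.17  1.29 -0.   -1.38] tips 0.014
```

View pics/s9.png

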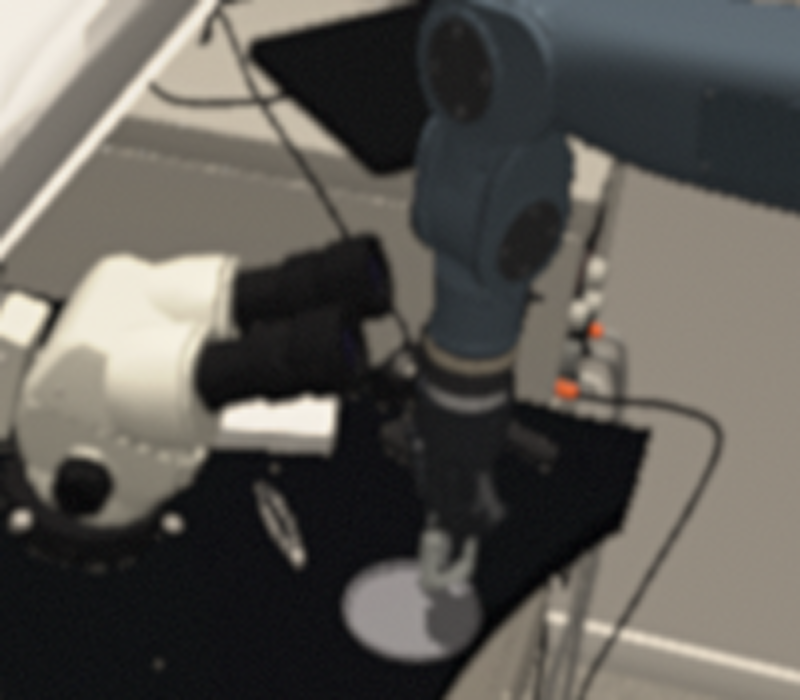

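View pics/t9.png

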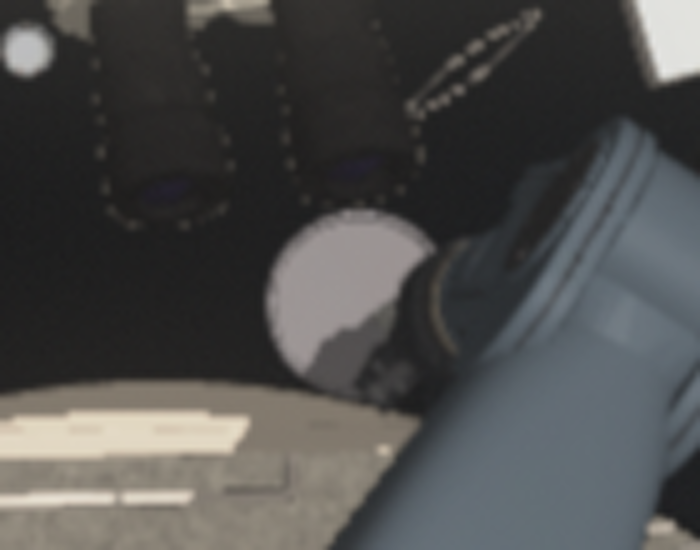

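arm_command(
  deltas=[
    {"linear": [0.012,0,0],"roll": 0,"fingers": 0.005},
    {"linear": [0.022,0,0],"roll": 0,"fingers": 0.005},
    {"linear": [0.029,0,0],"roll": 0,"fingers": 0.005},
    {"linear": [0.031,0,0],"roll": 0,"fingers": 0.005},
    {"linear": [0.031,0,0],"roll": 0,"fingers": 0.005},
  ],
)

```text
time: 9.28
tcp_pos: [0.4785, -0.2459, 0.0461]
ee_rot: [-1.757, 0.732, 1.758]
contact_force: [-0.9, -0.8, 0.0]
width: 0.0127
```

```bash
python3 - <<'E'
from h import *
rel((.478,-.245,.046))
t=arm.grab_frame("side");save(t,"s10",(270,110,340,175),9)
rel((.478,-.245,.046))
E
```

```text
(0.478, -0.245, 0.046) -> [ 0.0001 -0.0003  0.001 ]
t 9.275 tcp [ 0.4785 -0.2459  0.0461] zyaw 134.76 down [-0.  0. -1.] F [-0.89 -0.77  0.01] w 0.0127 q [-0.6   0.13 -0.21  1.23  0.   -1.38] tips 0.014
(0.478, -0.245, 0.046) -> [ 0.0004 -0.0002  0.0012]
t 9.325 tcp [ 0.4787 -0.246   0.0464] zyaw 134.75 down [ 0. -0. -1.] F [ 0.02  0.03 -1.56] w 0.013 q [-0.6   0.13 -0.21  1.23  0.   -1.38] tips 0.014
```

View pics/s10.png

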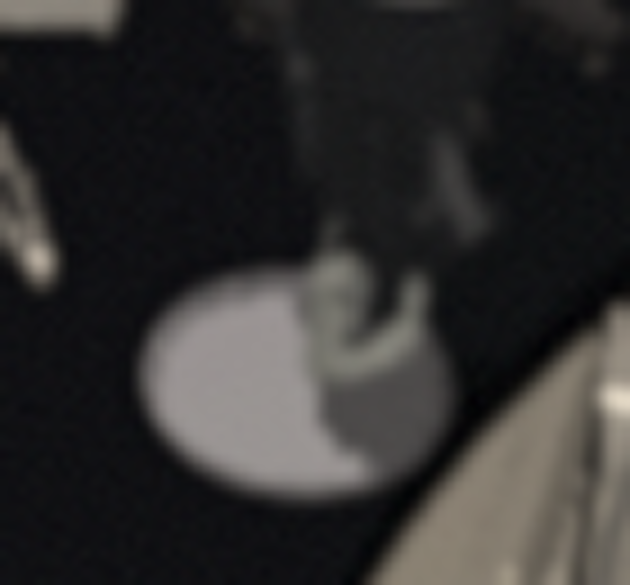

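No contact yet, so I'll lower in 1 mm steps.

arm_command(
  deltas=[
    {"linear": [0.001,0,0],"roll": 0,"fingers": 0.005},
    {"linear": [0.002,0,0],"roll": 0,"fingers": 0.005},
    {"linear": [0.002,0,0],"roll": 0,"fingers": 0.005},
  ],
)

```text
time: 9.7
tcp_pos: [0.479, -0.2462, 0.045]
ee_rot: [-1.758, 0.732, 1.756]
contact_force: [-1.6, 0.1, 2.4]
width: 0.0129
```

arm_command(
  deltas=[
    {"linear": [0.001,0,0],"roll": 0,"fingers": 0.005},
    {"linear": [0.001,0,0],"roll": 0,"fingers": 0.005},
  ],
)

```text
time: 9.95
tcp_pos: [0.479, -0.2462, 0.045]
ee_rot: [-1.758, 0.733, 1.756]
contact_force: [-1.6, 1.2, 6.7]
width: 0.0129
```

arm_command(
  deltas=[
    {"linear": [-0.001,0,0],"roll": 0,"fingers": 0.016},
    {"linear": [-0.001,0,0],"roll": 0,"fingers": 0.02},
    {"linear": [-0.001,0,0],"roll": 0,"fingers": 0.026},
    {"linear": [-0.02,0,0],"roll": 0,"fingers": 0.03},
    {"linear": [-0.05,0,0],"roll": 0,"fingers": 0.03},
    {"linear": [-0.065,0,0],"roll": 0,"fingers": 0.03},
    {"linear": [-0.065,0,0],"roll": 0,"fingers": 0.03},
  ],
)

```text
time: 10.82
tcp_pos: [0.4796, -0.2466, 0.1096]
ee_rot: [-1.76, 0.733, 1.755]
contact_force: [-0.4, 0.1, 0.8]
width: 0.03
```

```bash
python3 - <<'E'
from h import *
t=arm.grab_frame("side");save(t,"s11",(270,110,340,175),9)
c=t["color"][128:165,290:325].astype(float); g=np.clip((c-20)*1.6,0,255).astype(np.uint8)
cv2.imwrite("pics/s11b.png",cv2.cvtColor(cv2.resize(g,None,fx=16,fy=16,interpolation=cv2.INTER_CUBIC),cv2.COLOR_RGB2BGR))
t=arm.grab_frame("top");save(t,"t11",(300,180,380,250),8)
rel((.479,-.246,.046))
E
```

```text
(0.479, -0.246, 0.046) -> [ 0.0614 -0.0003 -0.0008]
t 10.925 tcp [ 0.4783 -0.2457  0.1074] zyaw 134.76 down [-0.001  0.001 -1.   ] F [ 0.45 -0.36  0.5 ] w 0.0303 q [-0.6   0.1  -0.12  1.35  0.   -1.38] tips 0.014
```

View pics/s11b.png

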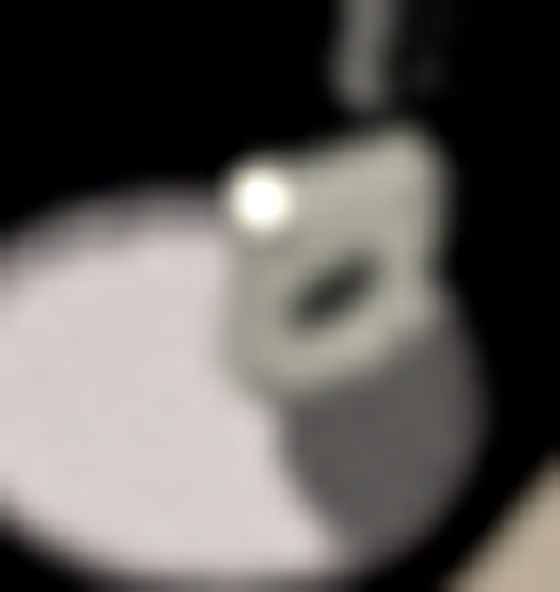

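View pics/s11.png

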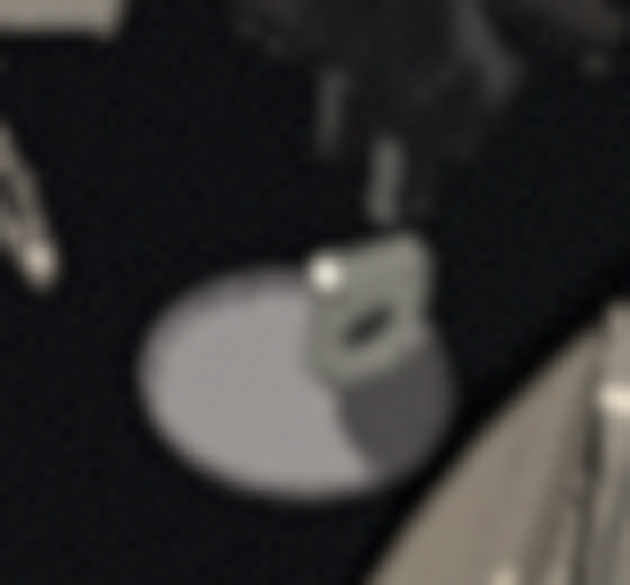

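View pics/t11.png

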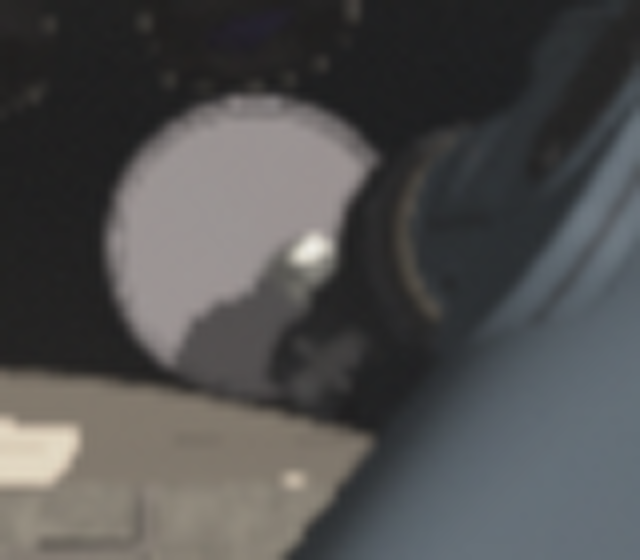

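```bash
python3 - <<'E'
from h import *
f=arm.grab_frame("side")
for s in(1,-1):
  for d in(.015,.022):
    for z in(.08,.0934,.1): print(s,d,z,((proj(f,[.479-s*.707*d,-.246+s*.707*d,z])[0]-[270,110])*9).round(0))
E
```

```text
1 0.015 0.08 [388. 235.]
1 0.015 0.0934 [392. 207.]
1 0.015 0.1 [394. 194.]
1 0.022 0.08 [398. 246.]
1 0.022 0.0934 [402. 219.]
1 0.022 0.1 [403. 205.]
-1 0.015 0.08 [348. 186.]
-1 0.015 0.0934 [352. 159.]
-1 0.015 0.1 [354. 145.]
-1 0.022 0.08 [339. 175.]
-1 0.022 0.0934 [343. 148.]
-1 0.022 0.1 [344. 134.]
```

Recess confirmed: the dark ellipse at crop (335,290) is on the tool's +z face. I'll regrasp, turn it so it topples away from the robot (profile towards the side camera), and stand it nearer the tray's edge so it lands at the centre.

arm_command(
  deltas=[
    {"linear": [0.03,0,0],"roll": 0,"fingers": 0.03},
    {"linear": [0.055,0,0],"roll": 0,"fingers": 0.03},
    {"linear": [0.063,0,0],"roll": 0,"fingers": 0.03},
    {"linear": [0.063,0,0],"roll": 0,"fingers": 0.015},
    {"linear": [0.063,0,0],"roll": 0,"fingers": 0.005},
    {"linear": [0.063,0,0],"roll": 0,"fingers": 0.005},
    {"linear": [0.063,0,0],"roll": 0,"fingers": 0.005},
    {"linear": [0.05,0,0],"roll": 0,"fingers": 0.005},
    {"linear": [0.04,0,0],"roll": 0,"fingers": 0.005},
  ],
)

```text
time: 12.1
tcp_pos: [0.4791, -0.2462, 0.0697]
ee_rot: [-1.759, 0.732, 1.756]
contact_force: [0.1, -0.4, -1.4]
width: 0.0125
```

```bash
python3 - <<'E'
from h import *
rel((.464,-.248,.066))
E
```

```text
(0.464, -0.248, 0.066) -> [0.0037 0.012  0.0094]
t 12.1 tcp [ 0.4791 -0.2462  0.0697] zyaw 134.76 down [ 0.001 -0.001 -1.   ] F [ 0.07 -0.42 -1.45] w 0.0125 q [-0.6   0.12 -0.18  1.27  0.   -1.38] tips 0.014
```

arm_command(
  deltas=[
    {"linear": [0,0.002,0.001],"roll": -0.17,"fingers": 0.005},
    {"linear": [0,0.004,0.003],"roll": -0.34,"fingers": 0.005},
    {"linear": [0,0.006,0.005],"roll": -0.51,"fingers": 0.005},
    {"linear": [0,0.008,0.006],"roll": -0.68,"fingers": 0.005},
    {"linear": [0,0.01,0.008],"roll": -0.85,"fingers": 0.005},
    {"linear": [0,0.012,0.0094],"roll": -1.02,"fingers": 0.005},
    {"linear": [0,0.012,0.0094],"roll": -1.19,"fingers": 0.005},
    {"linear": [0,0.012,0.0094],"roll": -1.31,"fingers": 0.005},
    {"linear": [0.012,0.012,0.0094],"roll": -1.31,"fingers": 0.005},
    {"linear": [0.022,0.012,0.0094],"roll": -1.31,"fingers": 0.005},
  ],
)

```text
time: 13.35
tcp_pos: [0.4635, -0.2477, 0.0457]
ee_rot: [1.93, 0.512, -1.93]
contact_force: [0.2, 0.0, -1.5]
width: 0.0129
```

arm_command(
  deltas=[
    {"linear": [0.001,0,0],"roll": 0,"fingers": 0.005},
    {"linear": [0.002,0,0],"roll": 0,"fingers": 0.005},
    {"linear": [0.003,0,0],"roll": 0,"fingers": 0.005},
  ],
)

```text
time: 13.72
tcp_pos: [0.4633, -0.2475, 0.0445]
ee_rot: [1.929, 0.514, -1.93]
contact_force: [-3.4, 3.1, 11.2]
width: 0.0129
```

```bash
python3 - <<'E'
from h import *
rel((.464,-.248,.045))
t=arm.grab_frame("side");save(t,"s12",(260,80,350,175),7)
t=arm.grab_frame("top");save(t,"t12",(300,160,400,250),7)
E
```

```text
(0.464, -0.248, 0.045) -> [-0.0005  0.0008 -0.0003]
t 13.725 tcp [ 0.4633 -0.2475  0.0445] zyaw -150.2 down [-0.  0. -1.] F [-3.38  3.07 11.17] w 0.0129 q [-0.62  0.1  -0.25  1.22 -0.   -2.71] tips 0.014
```

View pics/s12.png

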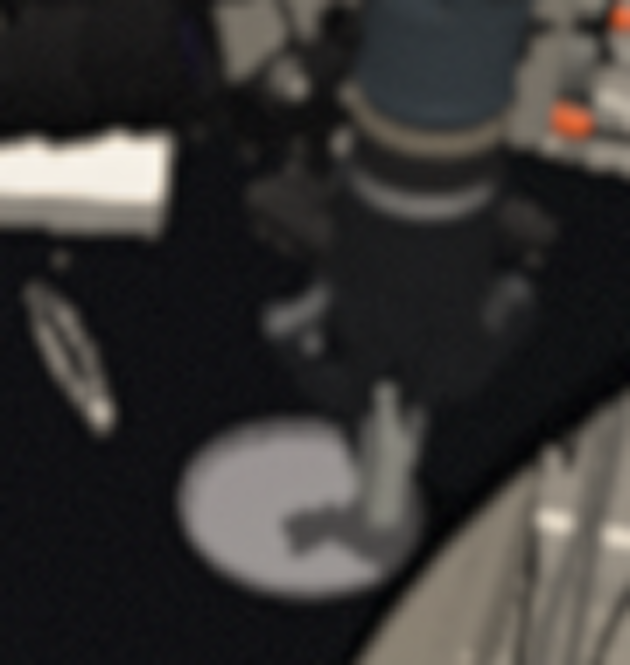

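View pics/t12.png

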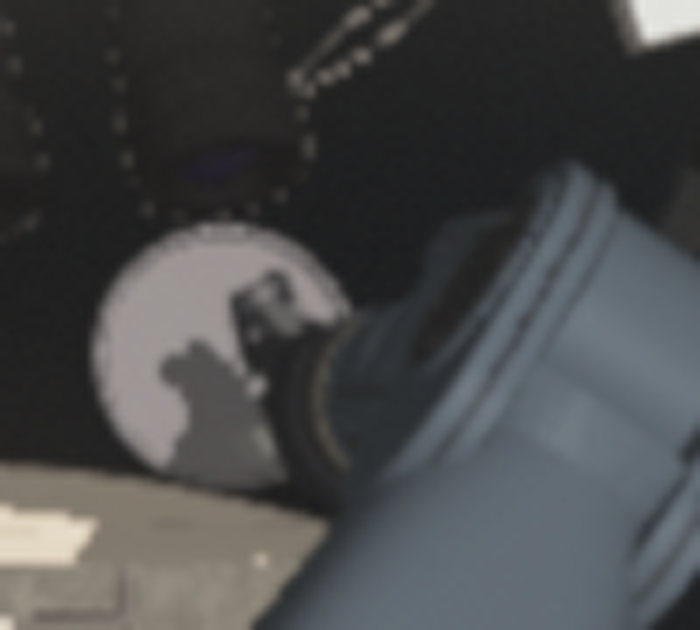

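arm_command(
  deltas=[
    {"linear": [-0.002,0,0],"roll": 0,"fingers": 0.016},
    {"linear": [-0.002,0,0],"roll": 0,"fingers": 0.022},
    {"linear": [-0.002,0,0],"roll": 0,"fingers": 0.03},
    {"linear": [-0.011,0,0],"roll": 0,"fingers": 0.03},
    {"linear": [-0.011,0,0],"roll": 0,"fingers": 0.03},
    {"linear": [-0.011,0,-0.004],"roll": 0,"fingers": 0.03},
    {"linear": [-0.011,0,-0.008],"roll": 0,"fingers": 0.03},
    {"linear": [-0.011,0,-0.011],"roll": 0,"fingers": 0.03},
    {"linear": [-0.011,0,-0.014],"roll": 0,"fingers": 0.03},
    {"linear": [-0.011,0,-0.016],"roll": 0,"fingers": 0.03},
  ],
)

```text
time: 15.08
tcp_pos: [0.4776, -0.2396, 0.0542]
ee_rot: [1.929, 0.514, -1.929]
contact_force: [0.1, 0.3, -0.2]
width: 0.0296
```

```bash
python3 - <<'E'
from h import *
rel((.464,-.248,.045))
t=arm.grab_frame("side");save(t,"s13",(275,115,335,175),10)
E
```

```text
(0.464, -0.248, 0.045) -> [0.0092 0.0006 0.016 ]
t 15.075 tcp [ 0.4776 -0.2396  0.0542] zyaw -150.17 down [-0.  0. -1.] F [ 0.12  0.27 -0.18] w 0.0296 q [-0.59  0.12 -0.21  1.24  0.   -2.68] tips 0.014
```

View pics/s13.png

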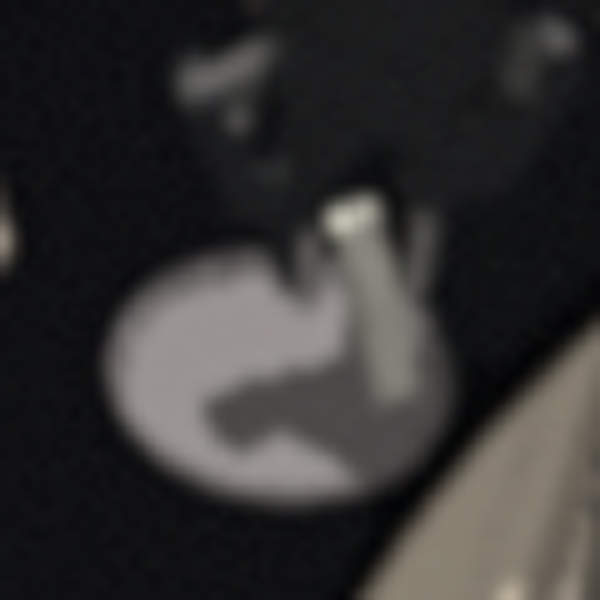

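arm_command(
  deltas=[
    {"linear": [0,0,-0.002],"roll": 0,"fingers": 0.03},
    {"linear": [0,0,-0.004],"roll": 0,"fingers": 0.03},
    {"linear": [0,0,-0.006],"roll": 0,"fingers": 0.03},
    {"linear": [0,0,-0.008],"roll": 0,"fingers": 0.03},
    {"linear": [0,0,-0.009],"roll": 0,"fingers": 0.03},
    {"linear": [0,0,-0.009],"roll": 0,"fingers": 0.03},
  ],
)

```text
time: 15.88
tcp_pos: [0.4853, -0.2352, 0.0544]
ee_rot: [1.929, 0.514, -1.929]
contact_force: [0.2, 0.1, -0.1]
width: 0.03
```

```bash
python3 - <<'E'
from h import *
rel((.464,-.248,.045))
t=arm.grab_frame("side");save(t,"s14",(275,115,335,175),10)
E
```

```text
(0.464, -0.248, 0.045) -> [0.0093 0.0005 0.0249]
t 15.875 tcp [ 0.4853 -0.2352  0.0544] zyaw -150.17 down [ 0.  0. -1.] F [ 0.21  0.08 -0.09] w 0.03 q [-0.58  0.13 -0.2   1.25  0.   -2.67] tips 0.014
```

View pics/s14.png

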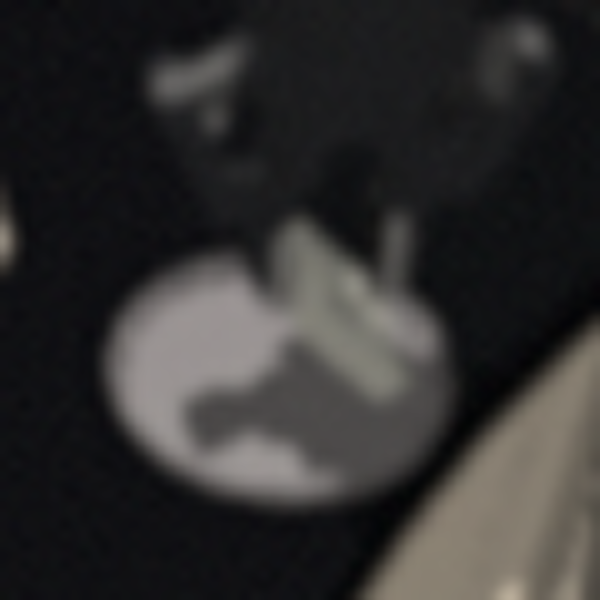

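arm_command(
  deltas=[
    {"linear": [0.003,0,0],"roll": 0,"fingers": 0.032},
    {"linear": [0.007,0,0],"roll": 0,"fingers": 0.034},
    {"linear": [0.0105,0,0],"roll": 0,"fingers": 0.037},
    {"linear": [0.0145,0,0],"roll": 0,"fingers": 0.041},
    {"linear": [0.018,0,0],"roll": 0,"fingers": 0.045},
    {"linear": [0.018,0,0],"roll": 0,"fingers": 0.045},
  ],
)

```text
time: 16.68
tcp_pos: [0.4847, -0.2351, 0.0357]
ee_rot: [1.928, 0.514, -1.93]
contact_force: [-0.3, 0.1, -0.3]
width: 0.0453
```

```bash
python3 - <<'E'
from h import *
rel((.464,-.248,.045))
t=arm.grab_frame("side");save(t,"s15",(275,115,335,175),10)
t=arm.grab_frame("top");save(t,"t15",(300,160,400,250),7)
E
```

```text
(0.464, -0.248, 0.045) -> [-0.0093  0.0009  0.0244]
t 16.675 tcp [ 0.4847 -0.2351  0.0357] zyaw -150.19 down [-0.001  0.    -1.   ] F [-0.25  0.12 -0.26] w 0.0453 q [-0.58  0.14 -0.22  1.21 -0.   -2.67] tips 0.014
```

View pics/s15.png

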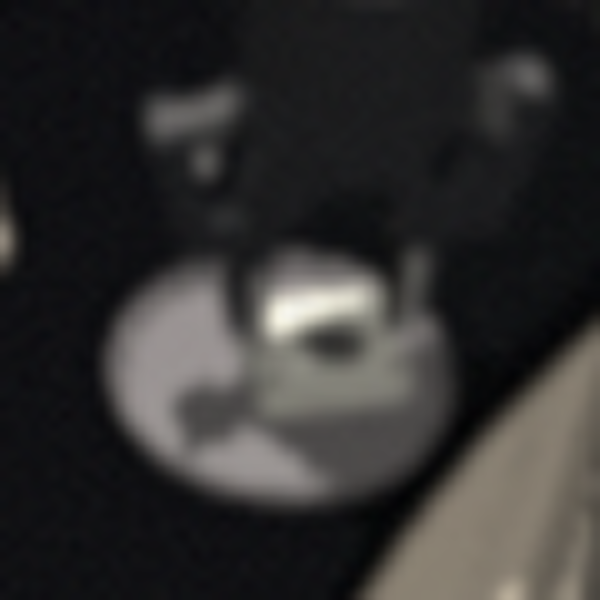

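View pics/t15.png

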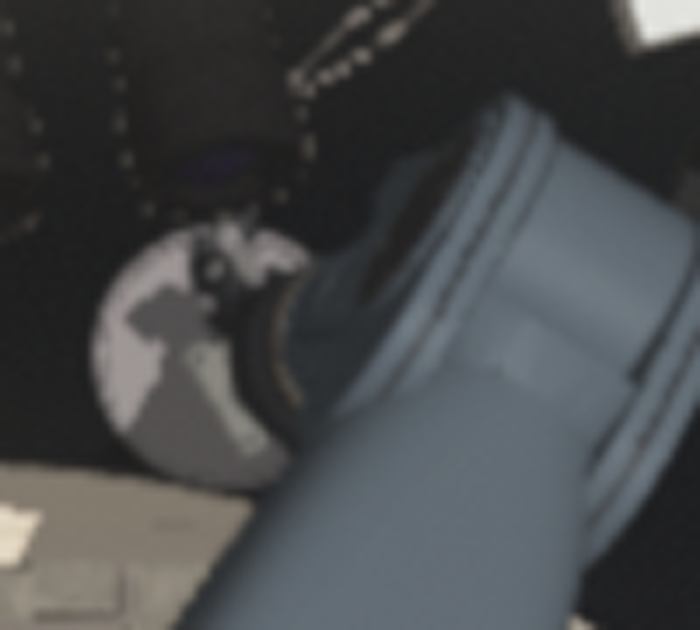

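arm_command(
  deltas=[
    {"linear": [0,0,0],"roll": 0,"fingers": 0.052},
    {"linear": [0,0,-0.001],"roll": 0,"fingers": 0.058},
    {"linear": [0,0,-0.002],"roll": 0,"fingers": 0.066},
    {"linear": [0,0,-0.002],"roll": 0,"fingers": 0.07},
  ],
)

```text
time: 17.27
tcp_pos: [0.4871, -0.2343, 0.0364]
ee_rot: [1.929, 0.513, -1.929]
contact_force: [-1.3, -0.0, -0.2]
width: 0.0698
```

```bash
python3 - <<'E'
from h import *
rel((.464,-.248,.045))
t=arm.grab_frame("side");save(t,"s16",(275,115,335,175),10)
E
```

```text
(0.464, -0.248, 0.045) -> [-0.0086  0.0004  0.0268]
t 17.275 tcp [ 0.4871 -0.2343  0.0364] zyaw -150.18 down [ 0. -0. -1.] F [-1.28 -0.04 -0.17] w 0.0698 q [-0.57  0.15 -0.21  1.21 -0.   -2.66] tips 0.014
```

View pics/s16.png

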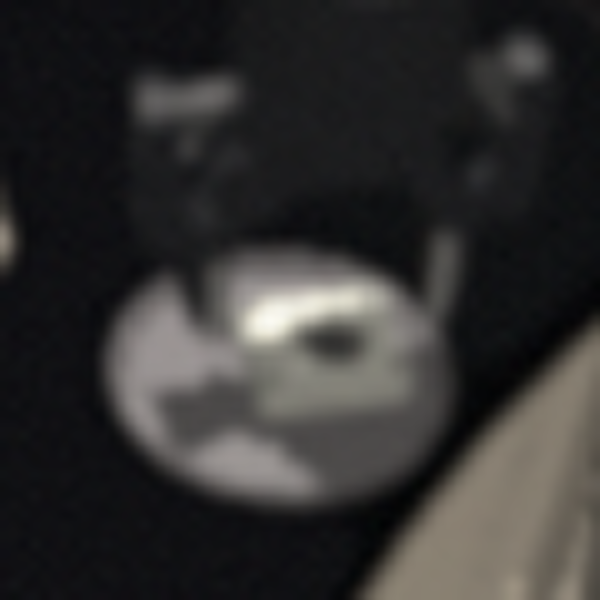

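arm_command(
  deltas=[
    {"linear": [-0.02,0,0],"roll": 0,"fingers": 0.07},
    {"linear": [-0.06,0,0],"roll": 0,"fingers": 0.07},
    {"linear": [-0.1,0,0],"roll": 0,"fingers": 0.07},
    {"linear": [-0.13,0,0.04],"roll": 0,"fingers": 0.07},
    {"linear": [-0.15,0,0.09],"roll": 0,"fingers": 0.07},
    {"linear": [-0.15,0,0.13],"roll": 0,"fingers": 0.07},
    {"linear": [-0.15,0,0.16],"roll": 0,"fingers": 0.07},
    {"linear": [-0.15,0,0.16],"roll": 0,"fingers": 0.07},
  ],
)

```text
time: 18.32
tcp_pos: [0.3468, -0.3147, 0.1866]
ee_rot: [1.931, 0.51, -1.931]
contact_force: [0.1, -0.6, 0.2]
width: 0.0702
```

```bash
python3 - <<'E'
from h import *
np.set_printoptions(precision=3,suppress=True)
rel((.464,-.248,.045))
t=arm.grab_frame("side");save(t,"s17",(275,115,335,175),10)
print([(d["conf"],w(t,d["at"])) for d in arm.tip_of("carrier","side")])
save(t,"s17w",(200,0,360,300),2)
t=arm.grab_frame("top");save(t,"t17",(300,180,370,240),10);save(t,"t17w",(110,140,360,260),3)
print([(d["conf"],w(t,d["at"])) for d in arm.tip_of("carrier","top")])
E
```

```text
(0.464, -0.248, 0.045) -> [ 0.142 -0.    -0.135]
t 18.325 tcp [ 0.347 -0.315  0.187] zyaw -150.37 down [ 0.    -0.001 -1.   ] F [ 0.08 -0.59  0.16] w 0.0702 q [-0.88 -0.11 -0.17  1.51 -0.   -2.97] tips 0.014
[(0.5, array([0.662, 0.361, 0.025])), (0.47, array([ 0.482, -0.237,  0.008])), (0.4, array([0.585, 0.351, 0.022]))]
[(0.68, array([0.579, 0.356, 0.025])), (0.55, array([ 0.487, -0.234,  0.01 ])), (0.45, array([0.662, 0.364, 0.024]))]
```

View pics/s17.png

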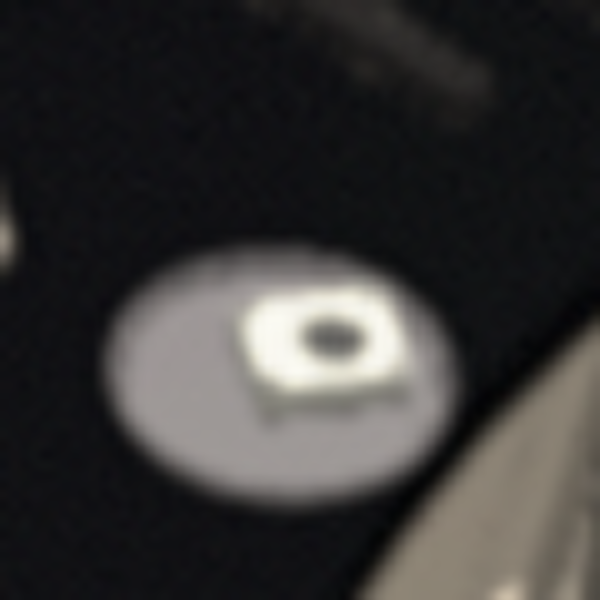

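View pics/t17.png

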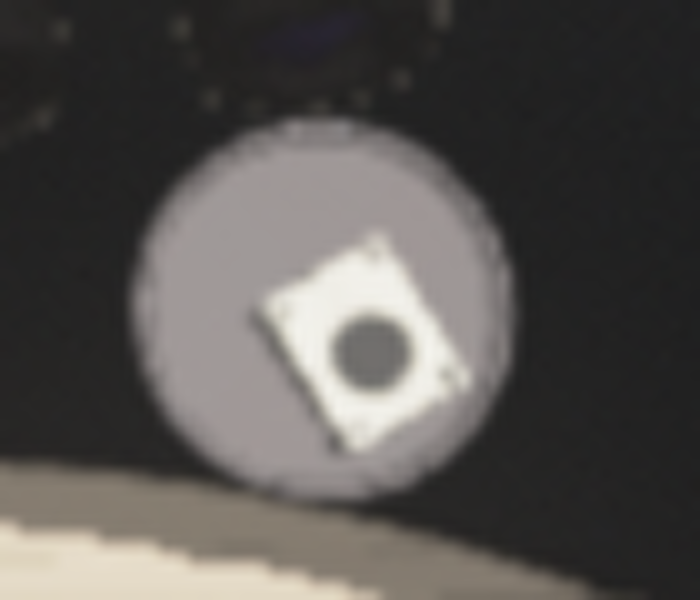

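View pics/t17w.png

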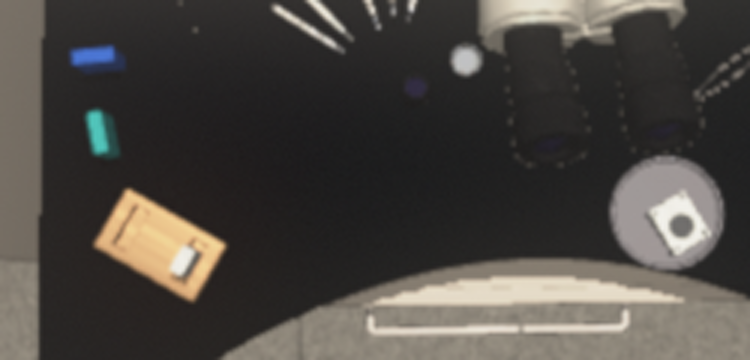

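Both views show the carrier flat and inside the rim, with its recess and screws up. Its estimated centre height of 8–10 mm fits the 10 mm expected. The narrow carrier still stands in the rack.

```bash
python3 -c "
from bench import arm
print(arm.hand_in())"
```

```text
the job is handed in; nothing more can be done
None
```

The wide carrier is lying flat inside the round tray with its recessed side up, and the job is handed in at about 18.4 s of the 42 s.

**How it was done:**
- I lifted the carrier out of the rack and stood it briefly in the tray. There I opened the fingers and saw the recess, which showed which way it had to fall.
- I then turned it and stood it down again. I tipped it between the slightly open fingers, with one finger under it as it went down.

**Last checks:**
- **Carrier:** both cameras show it flat within the rim, with the round recess and screws visible on top. It sits nearer the right-hand side of the tray than the middle. The networks put its centre at z of about 8–10 mm, where 10 mm is expected.
- **Narrow carrier and look-alikes:** the narrow carrier is still standing in its slot, and the blue and turquoise pieces have not moved.
- **Arm:** it is clear of everything and the force readings are near zero. The largest force I read was about 11 N, while pressing the carrier onto the tray floor.

**What went differently:** while I was lowering it, the carrier settled flat earlier than I had worked out. Its last few centimetres may have been a small tip-over rather than fully carried by the finger. No force showed in the readings afterwards.

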